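Clear the finished stub from a two-station weld purge box

TASK

The capped pipe stub in the purge box is welded and cold: first slide the dark viewing screen along its bar until its pointer is on the index line of the other station, where the bare stub waits, and let go of it there. Then reach through the freed round port, lift the capped stub off its post and out without knocking the port or the lid, and set it down gently, upright, in the free half of the sheet pan. Leave the bare stub on its post and the stub already in the pan standing where they are.

Things in the scene. Friction and masses are not known exactly. Their poses are not given: they have to be found in the camera images.
- box: Two-station argon purge box of aluminium sheet, 370 mm deep (its x), 430 mm wide (its y), fixed; its place and yaw vary. Origin: centre of its underside on the bench; +x to its rear, +y to the robot's left. Walls 4 mm. The front wall is 149 mm high; a clear lid slopes up from there at 12 degrees to a flat ledge along the rear edge, 85 mm deep, 212 mm above the bench.
- bar (a point): Middle of the axis of the steel slide bar, 16 mm thick, that runs along the box's y above the rear ledge: box x = +135 mm, y = 0, 262 mm above the bench. It is held by two brackets at box y = +-198 mm (34 x 16 mm, up to 282 mm above the bench).
- lid: The clear sloping lid of the box, a fixed plate 6 mm thick with two round ports, each 150 mm in diameter inside a flat steel trim ring 11 mm wide and 3.5 mm proud of the lid. Origin: centre of its underside, midway between the ports; z is square to the plate.
- port_left (a point): Centre of the left (+y) port, in the plane of the lid's upper face; box x = -40 mm, y = +105 mm, 180 mm above the bench. z is square to the lid, which leans 12 degrees towards the robot; the lid face is lower on the robot's side.
- port_right (a point): Centre of the right (-y) port, likewise; box x = -40 mm, y = -105 mm, 180 mm above the bench.
- mark_left (a point): The left station's index line: a dark line 3 mm wide and 56 mm long, along the box's x on the ledge under the bar. The point lies on the ledge (212 mm above the bench) straight under the bar axis, at box y = +105 mm, in line with the left port.
- mark_right (a point): The right station's index line, likewise, at box y = -105 mm, in line with the right port.
- screen (a joint): Position of the viewing screen's collar along the bar, in m along the box's +y: 0 midway between the stations, +0.105 with the pointer on the left index line, -0.105 on the right one; stops at +-0.135. It starts near the middle, in the way of both ports. It slides with about 2.5 N of friction (6 N per m/s more) and stays where it is left; it cannot turn.
- screen_knob (a point): Grip point of the screen's collar: on the axis of an upright black round knob, 28 mm in diameter and 48 mm high, that stands on the collar block (40 x 44 x 40 mm) on the bar. 312 mm above the bench: 18 mm below the knob's flat top, 30 mm above the block.
- screen_plate (a point): Centre of the dark viewing screen, a framed plate 108 mm (box x) by 100 mm (box y), 10 mm thick, leaning like the lid, 250 mm above the bench. Two rods carry it from the collar block, 170 mm on the robot's side of the bar, over the line of the ports. It moves with the collar.
- screen_pointer (a point): Tip of the small pointer on the collar, directly below the collar's centre in y, 212 mm above the bench; it is compared with the index lines along the box's y.
- post_done: Work post standing in the box under one of the two ports (left or right varies), with the finished stub on it: a fixed steel pedestal 59 mm high with a flat round top 96 mm in diameter, 65 mm above the bench. Origin: centre of its foot, 6 mm above the bench.
- post_next: The same post under the other port, with the bare stub on it.
- stub: The finished stub to take out, on post_done: a pipe 42 mm in diameter with a domed cap, on a round foot flange 80 mm in diameter, 8 mm thick; 105 mm high, plain cylinder from 8 to 95 mm above its underside, 0.4 to 0.7 kg. Origin: centre of its underside (65 mm above the bench at the start), z along the pipe. The cap's top is 170 mm above the bench, just inside the port.
- bare_stub: The next piece, not yet welded: same pipe and flange without cap, open on top, 60 mm high, standing on post_next. Origin: centre of its underside. To be left there.
- pan: Aluminium sheet pan fixed on the bench to the right, 165 mm (its x) by 240 mm (its y), rim 28 mm high, floor 3 mm thick. Origin: centre of its underside; +y towards the box. A finished stub stands in its -y half; the +y half is free. A loose fire brick (114 x 230 x 64 mm) lies before or behind it: pan and brick change places.
- old_stub: A finished stub like stub, standing in the -y half of the pan. Origin: centre of its underside.
Mind the look-alikes: they are no part of the job. What is shaped like the stub but orange or red is not meant. What is shaped like the bare_stub but green is not meant.

How it is judged:
By the outcome, as a careful person would: the job done as asked, in the order asked, and still so for the second after the job is handed in, with the robot touching nothing.
It also fails if it takes over 69 s, if anything falls off the work surface, if the arm or the gripper's body presses on something with over 40 N, if the wrist force passes 120 N, or if a joint passes its speed limit or range.

ROBOT

A 6-joint arm with a two-finger parallel gripper is mounted at the origin on the work surface. World frame = base frame: x ahead of the robot, y to its left, z up, the work surface at z = 0. Lengths are in m, angles in rad, forces in N, time in s.
With the tool pointing down it reaches from about 0.425 to 0.95 m from the base axis. Payload 14.7 kg.
Tool frame: the origin (TCP) lies on the centre line of the jaws, within the pads' length; the fingertips stand 25 mm ahead of it and the grasp point (between the pads) lies 6 mm ahead of it; z points along the fingers, y is the line along which they close (so a half turn about z gives the same grasp; the last joint's range is limited). The gripper opens to 85 mm and grips with 20 to 120 N. Pads are 22 mm wide; open, the fingers measure 114 mm over their backs; the gripper's body (76 mm by 85 mm) begins 54 mm behind the grasp point. The pads swing forward as they close: fully open they stand 13 mm farther back than shut.
Start: joints at [-1.285, 0.48, 1.596, -0, 1.065, -0.047], TCP at [0.212, -0.614, 0.256] pointing down, gripper open.
Joint ranges: [-2.75, 2.75], [-0.82, 2.05], [0.23, 2.67], [-1.56, 4.7], [0.09, 2.69], [-2.92, 2.92]. Speed limits (rad/s): [1.89, 1.89, 2.39, 3.01, 3.01, 3.01].

INTERFACE

Orientations are given as a rotation vector (axis times angle).
In Python, from station import telemetry, imaging, env gives the robot as it stands. The module is installed in compiled form; this text tells all that it offers.
- The arm moves only by the tool jog_arm, never from a script. Its argument "increments" is a list of rows, each a list of 7 numbers: the shift along the tool's x, y, z in m, then the turn, a rotation vector about the tool's x, y, z in rad, then the finger opening in m, from 0 to 0.0854. In form: [[x, y, z, ax, ay, az, gripper], ...]. A call has 1 to 10 rows; each row is the pose to reach, as a shift and turn from the pose commanded when the call began, along the tool's axes at that moment; what a row does not reach only later rows make up. A row lasts 1/8 s, in which the tool goes at most 62.5 mm and 10.7 degrees, less where a joint would pass 70% of its speed; a pose out of reach is approached as far as the arm can. A call with a gripper value outside its range is refused whole. The fingers move at their own pace and stop on an object; "newtons" is the grip in N (left out, the last holds). Time passes only in rows, so rows that repeat a pose let the fingers close. It gives the time, the measured TCP pose, the force, the opening and the grip force at its end, in the units of the state.
- telemetry.read_state(): the state, without advancing time (a new reading comes with each control period).
- imaging.grab_frame(name): name is "side" or "top" or "wrist"; returns the picture (400x640x3 uint8, red, green, blue); there is no depth.
- imaging.get_calibration(name): a dict with "intrinsics" (3x3 intrinsics, pixels), "R" (3x3) and "t" (3): a world point X has camera coordinates R X + t. Camera axes: x right, y down, z forward; pixel columns grow to the right and rows downward; lengths in m; the calibration is good to about 2 mm. A picture is of the moment at which its call begins: read the wrist's pose just before it. get_calibration takes no time and is no camera call; for the wrist camera it gives the pose at the moment of the call.
- env.sign_off(): hands the job in; it is judged then, once.
The state is a dict: "t": time; "joints": joint angles; "dq": joint speeds; "tau": joint torques, N m; "tcp_pos": TCP position; "eef_rot": TCP orientation; "contact_force": force on the tool from outside, world axes, zero at the start; "ft_torque": the same for the moment, N m; "gripper_width": finger opening in m; "grip_force": force on a finger pad.
Only numpy, scipy, OpenCV 4.12 (cv2) and the standard library are available. Lean on these libraries where they do the work, as an engineer would, in place of code of your own. Each camera call takes 0.05 s, during which the arm holds its last target. There are 200 camera calls.

## Working session

There is one attempt and no reset: what is moved stays moved. The work goes in short steps, Python scripts to look and compute and a tool call to move; the robot and the scene stay as the last step left them, time stands still between calls to the robot, and variables do not carry over. Pictures are saved under pics/ and viewed, at most 13 in all, crops included, and the job is handed in when it is done.

Besides the shell and the picture viewer there is one more tool, called by a JSON object that holds its "api" and its "payload", one argument or row to a line. jog_arm: Moves the arm, as the interface text tells. Its arguments: {"type":"object","properties":{"increments":{"type":"array"},"newtons":{"type":"number"}},"required":["increments"]}

```bash
mkdir -p pics
cat > h.py <<'E'
import numpy as np, cv2
from station import telemetry, imaging, env
def grab(n,f=None):
    c=imaging.get_calibration(n); im=imaging.grab_frame(n)
    if f: cv2.imwrite('pics/'+f,im[:,:,::-1])
    return im,c
def ray(c,u,v):
    K,R,t=[np.array(c[k]) for k in('intrinsics','R','t')]
    o=-R.T@t; d=R.T@np.linalg.inv(K)@np.array([u,v,1.]); return o,d/np.linalg.norm(d)
def onz(c,u,v,z):
    o,d=ray(c,u,v); return o+d*(z-o[2])/d[2]
def proj(c,X):
    K,R,t=[np.array(c[k]) for k in('intrinsics','R','t')]
    p=K@(R@np.asarray(X)+t); return p[:2]/p[2]
def tri(c1,p1,c2,p2):
    o1,d1=ray(c1,*p1);o2,d2=ray(c2,*p2)
    s=np.linalg.lstsq(np.c_[d1,-d2],o2-o1,rcond=None)[0]
    a,b=o1+s[0]*d1,o2+s[1]*d2; return (a+b)/2,np.linalg.norm(a-b)
E
python3 - <<'E'
from h import *
np.set_printoptions(precision=4,suppress=True)
for n in('top','side'):
    im,c=grab(n,n+'0.png'); o,d=ray(c,320,200); print(n,o,d,c['intrinsics'][0])
s=telemetry.read_state(); print(s['t'],s['tcp_pos'],s['eef_rot'],s['gripper_width'])
E
```

```text
top [ 0.2433 -0.0372  1.3566] [ 0.1799 -0.0025 -0.9837] [394.204    0.     315.6386]
side [-0.649  -0.5132  1.0616] [ 0.7648  0.3138 -0.5627] [480.4715   0.     317.479 ]
0.1 [ 0.2123 -0.614   0.2557] [-3.0971 -0.5202  0.0002] 0.08565897400192464
```

View pics/top0.png

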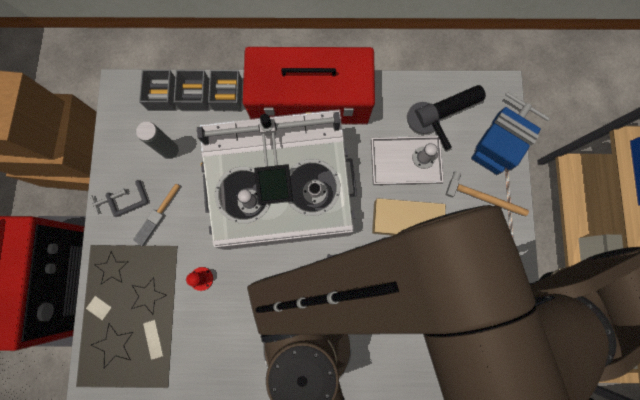

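View pics/side0.png

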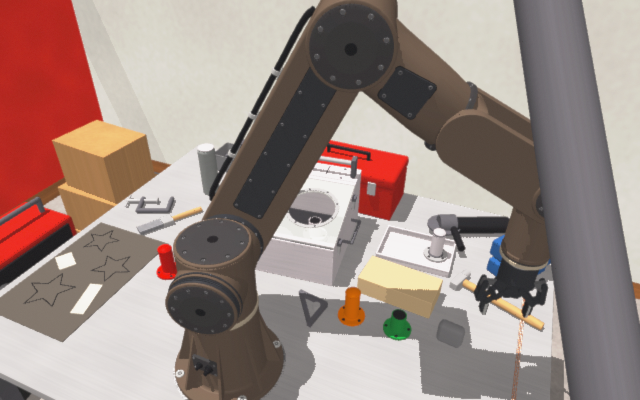

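The top view shows the box at about (278,180). The capped stub is in the left port (244,198) and the bare stub in the right port (315,188). The screen sits between them with its knob at (266,120). The pan is at (407,161) with its free half on the left, and the brick is nearer the robot. The side view is mostly hidden by the arm. I'll enlarge the top view to measure.

Run:
```python
import cv2
im=cv2.imread('pics/top0.png')
cv2.imwrite('pics/crop1.png',cv2.resize(im[100:260,190:456],None,fx=3,fy=3,interpolation=cv2.INTER_CUBIC))
```

```text
(no output)
```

View pics/crop1.png

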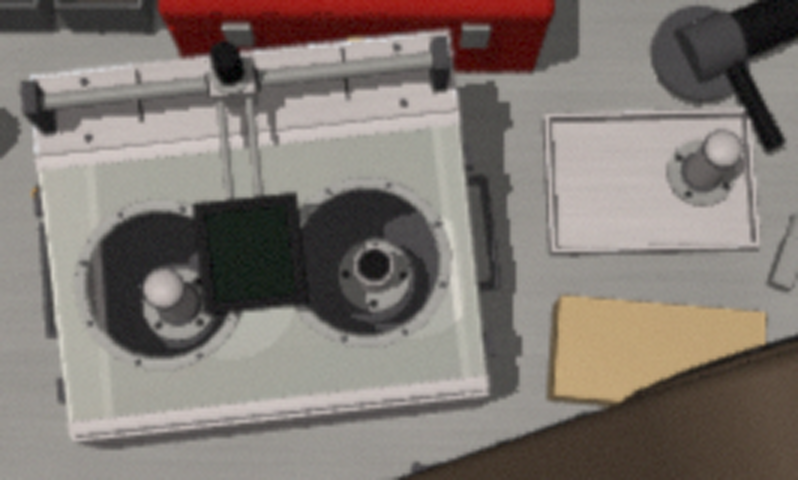

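Enlarged: the box's ledge corners are at crop (30,77) and (450,32), and its front corners at (72,438) and (488,393). The index lines are at (139,97) and (346,73), the knob top at (228,50). The cap is at (162,287), the bare rim at (374,263). The pan rim corners are (545,115), (745,113), (758,248) and (551,252).

Run:
```python
from h import *
np.set_printoptions(precision=4,suppress=True)
c=imaging.get_calibration('top')
P=lambda x,y,z:onz(c,190+x/3,100+y/3,z)
L={k:P(*v) for k,v in dict(bl=(30,77,.212),br=(450,32,.212),fl=(72,438,.149),fr=(488,393,.149),ml=(139,97,.212),mr=(346,73,.212),screen=(251,252,.25),knob=(228,50,.325),cap=(162,287,.165),bare=(374,263,.125),p1=(545,115,.028),p2=(742,113,.028),p3=(758,248,.028),p4=(551,252,.028),oldcap=(723,150,.103),oldfl=(705,172,.011)).items()}
for k,v in L.items(): print(k,v)
print('box ctr',(L['bl']+L['br']+L['fl']+L['fr'])/4)
for a,b in(('bl','br'),('fl','fr'),('ml','mr'),('cap','bare')):
    d=L[a]-L[b]; print(a,b,np.hypot(*d[:2]),np.arctan2(-d[0],d[1]))
for a,b in(('bl','fl'),('br','fr')):
    d=L[a]-L[b]; print(a,b,np.hypot(*d[:2]),np.arctan2(d[1],d[0]))
```

```text
bl [0.6809 0.3277 0.212 ]
br [ 0.7314 -0.0998  0.212 ]
fl [0.3188 0.2831 0.149 ]
fr [ 0.368  -0.1413  0.149 ]
ml [0.6602 0.2157 0.212 ]
mr [0.6868 0.006  0.212 ]
screen [0.4915 0.0934 0.25  ]
knob [0.6647 0.1106 0.325 ]
cap [0.4732 0.194  0.165 ]
bare [ 0.5084 -0.0231  0.125 ]
p1 [ 0.7077 -0.2208  0.028 ]
p2 [ 0.7114 -0.4511  0.028 ]
p3 [ 0.5497 -0.4626  0.028 ]
p4 [ 0.5435 -0.2252  0.028 ]
oldcap [ 0.6424 -0.4052  0.103 ]
oldfl [ 0.6448 -0.41    0.011 ]
box ctr [0.5248 0.0924 0.1805]
bl br 0.43044470937040674 0.11764569689503805
fl fr 0.4272093075797388 0.11531274088127806
ml mr 0.2113850532801268 0.12648589036771185
cap bare 0.21998892210541998 0.1607984343657699
bl fl 0.36475116050798406 0.12260574652249653
br fr 0.3657461186411116 0.11374301280935381
```

```bash
cat >> h.py <<'E'
from scipy.spatial.transform import Rotation as Ro
def down(yaw): # tool z down, tool x at yaw
    x=np.array([np.cos(yaw),np.sin(yaw),0]);z=np.array([0,0,-1.]);return np.c_[x,np.cross(z,x),z]
def goto(pos,R=None):
    s=telemetry.read_state(); R0=Ro.from_rotvec(s['eef_rot']).as_matrix()
    R=R0 if R is None else R
    print(np.round(R0.T@(np.array(pos)-s['tcp_pos']),4),np.round(Ro.from_matrix(R0.T@R).as_rotvec(),4))
E
python3 - <<'E'
from h import *
goto([.212,-.614,.43]); goto([.65,.107,.43],down(.118))
E
```

```text
[-0.0002 -0.0003 -0.1743] [0. 0. 0.]
[ 0.6493 -0.5386 -0.1737] [-1.100e-03  1.000e-04  2.148e-01]
```

{"api": "jog_arm", "payload": {
  "increments": [
    [0,0,-0.06,0,0,0,0.085],
    [0,0,-0.12,0,0,0,0.085],
    [0,0,-0.174,0,0,0.0,0.085],
    [0.65,-0.539,-0.174,0,0,0.215,0.085],
    [0.65,-0.539,-0.174,0,0,0.215,0.085],
    [0.65,-0.539,-0.174,0,0,0.215,0.085],
    [0.65,-0.539,-0.174,0,0,0.215,0.085],
    [0.65,-0.539,-0.174,0,0,0.215,0.085],
    [0.65,-0.539,-0.174,0,0,0.215,0.085],
    [0.65,-0.539,-0.174,0,0,0.215,0.085]
  ]
}}

```text
t: 1.35
tcp_pos: [0.44, -0.2385, 0.4302]
eef_rot: [-3.136, -0.185, 0.0]
contact_force: [0.4, -1.3, 0.4]
gripper_width: 0.085
grip_force: 0.0
```

Run:
```python
from h import *
goto([.65,.107,.43],down(.118))
```

```text
[ 2.491e-01 -3.184e-01  2.000e-04] [-0.      0.     -0.0004]
```

{"api": "jog_arm", "payload": {
  "increments": [
    [0.24,-0.31,0,0,0,0,0.085],
    [0.24,-0.31,0,0,0,0,0.085],
    [0.24,-0.31,0,0,0,0,0.085],
    [0.24,-0.31,0,0,0,0,0.085],
    [0.24,-0.31,0,0,0,0,0.085],
    [0.24,-0.31,0,0,0,0,0.085],
    [0.24,-0.31,0,0,0,0,0.085],
    [0.24,-0.31,0,0,0,0,0.085]
  ]
}}

```text
t: 2.35
tcp_pos: [0.6414, 0.0965, 0.4295]
eef_rot: [3.136, 0.187, -0.002]
contact_force: [-0.5, -0.1, -0.4]
gripper_width: 0.085
grip_force: 0.0
```

Run:
```python
from h import *
s=telemetry.read_state(); print(s['tcp_pos'],s['eef_rot'],s['joints'])
im,c=grab('wrist','w1.png'); print(ray(c,320,200)); goto([.6595,.108,.43],down(.118))
```

```text
[0.64137418 0.09648089 0.42946997] [ 3.13577995e+00  1.87461574e-01 -2.11920838e-03] [ 1.02658398e-01  3.65235798e-01  1.35625389e+00 -1.57247695e-04
  1.42146012e+00  1.55405739e+00]
(array([0.71421927, 0.10550067, 0.5467382 ]), array([-0.28604953, -0.07534205, -0.95524826]))
[ 0.0199 -0.0103 -0.0002] [0.0003 0.0011 0.0004]
```

View pics/w1.png

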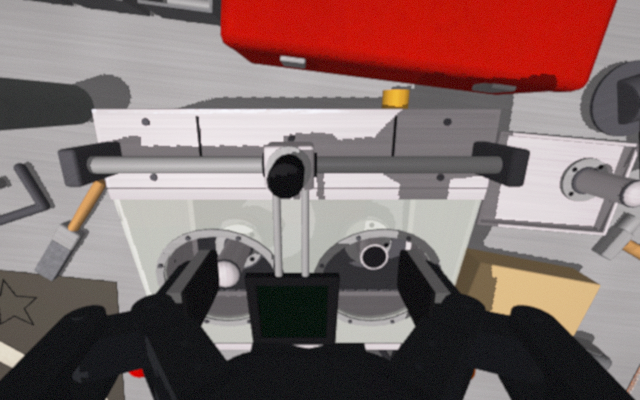

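The wrist view shows the knob (top about (286,179)), the index lines at (199,136) and (394,136), the brackets, the bare stub's rim (374,257) and the cap (228,273).

Run:
```python
from h import *
np.set_printoptions(precision=4,suppress=True)
c=imaging.get_calibration('wrist')
im=cv2.imread('pics/w1.png')
ys,xs=np.where(im[150:205,262:316].max(2)<45); print('knob px',xs.min()+262,xs.max()+262,ys.min()+150,ys.max()+150)
o=onz(c,286,179,.33); print('knob',o)
for n,u,v,z in(('ml',199,136,.212),('mr',394,136,.212),('bare',374,257,.125),('cap',228,273,.168),('base pointer?',289,140,.212)): print(n,onz(c,u,v,z))
```

```text
knob px 268 315 154 197
knob [0.6618 0.1139 0.33  ]
ml [0.6697 0.2167 0.212 ]
mr [0.6944 0.0081 0.212 ]
bare [ 0.5069 -0.0226  0.125 ]
cap [0.4797 0.1882 0.168 ]
base pointer? [0.6769 0.12   0.212 ]
```

Run:
```python
from h import *
s=telemetry.read_state(); print(s['tcp_pos'],s['dq']); goto([.6612,.1136,.32],down(.118))
```

```text
[0.64098606 0.09538441 0.42982051] [-0.0249686  -0.01979223  0.01111505 -0.00283576 -0.00039892 -0.00183203]
[ 0.0223 -0.0157  0.1098] [0.0003 0.0011 0.0004]
```

{"api": "jog_arm", "payload": {
  "increments": [
    [0.022,-0.0155,0,0,0,0,0.085],
    [0.022,-0.0155,0.03,0,0,0,0.07],
    [0.022,-0.0155,0.06,0,0,0,0.06],
    [0.022,-0.0155,0.09,0,0,0,0.06],
    [0.022,-0.0155,0.11,0,0,0,0.06],
    [0.022,-0.0155,0.11,0,0,0,0.06]
  ]
}}

```text
t: 3.15
tcp_pos: [0.6602, 0.1119, 0.3193]
eef_rot: [3.136, 0.182, -0.004]
contact_force: [-0.8, -0.7, -0.3]
gripper_width: 0.0602
grip_force: 0.0
```

{"api": "jog_arm", "payload": {
  "increments": [
    [0,0,0,0,0,0,0.02],
    [0,0,0,0,0,0,0.02],
    [0,0,0,0,0,0,0.02],
    [0,0,0,0,0,0,0.02]
  ],
  "newtons": 30
}}

```text
t: 3.65
tcp_pos: [0.6618, 0.1134, 0.3219]
eef_rot: [3.136, 0.185, 0.003]
contact_force: [-2.3, -2.4, 5.9]
gripper_width: 0.0269
grip_force: 29.2
```

Run:
```python
from h import *
s=telemetry.read_state(); p=s['tcp_pos'];print(p,.993*p[1]-.1177*p[0], .993*p[0]+.1177*p[1],s['gripper_width'],s['contact_force'])
```

```text
[0.6617936  0.11343682 0.32187732] 0.03474965132685966 0.670512555090204 0.02691272553165424 [-2.30144018 -2.39464329  5.93259551]
```

{"api": "jog_arm", "payload": {
  "increments": [
    [0,0.008,0,0,0,0,0.02],
    [0,0.02,0,0,0,0,0.02],
    [0,0.034,0,0,0,0,0.02],
    [0,0.048,0,0,0,0,0.02],
    [0,0.062,0,0,0,0,0.02],
    [0,0.076,0,0,0,0,0.02],
    [0,0.09,0,0,0,0,0.02],
    [0,0.102,0,0,0,0,0.02],
    [0,0.109,0,0,0,0,0.02],
    [0,0.109,0,0,0,0,0.02]
  ]
}}

```text
t: 4.9
tcp_pos: [0.6748, 0.0046, 0.3219]
eef_rot: [3.136, 0.184, 0.004]
contact_force: [0.6, -1.7, 5.5]
gripper_width: 0.027
grip_force: 29.3
```

Run:
```python
from h import *
s=telemetry.read_state(); p=s['tcp_pos'];print(p,.993*p[1]-.1177*p[0], .993*p[0]+.1177*p[1],s['gripper_width'],s['contact_force'])
im,c=grab('wrist')
q=proj(c,[.684,.006,.212]);print(q)
x,y=int(q[0]),int(q[1])
x=min(max(x,80),560);y=min(max(y,75),325)
cv2.imwrite('pics/w2.png',cv2.resize(im[y-75:y+75,x-80:x+80,::-1],None,fx=4,fy=4,interpolation=cv2.INTER_CUBIC));print(x-80,y-75)
```

```text
[0.67479693 0.00462628 0.32186654] -0.07482969995952386 0.6706178643730504 0.027036512740675995 [ 0.6200914  -1.70794172  5.4545667 ]
[307.44924263 193.61214875]
227 118
```

View pics/w2.png

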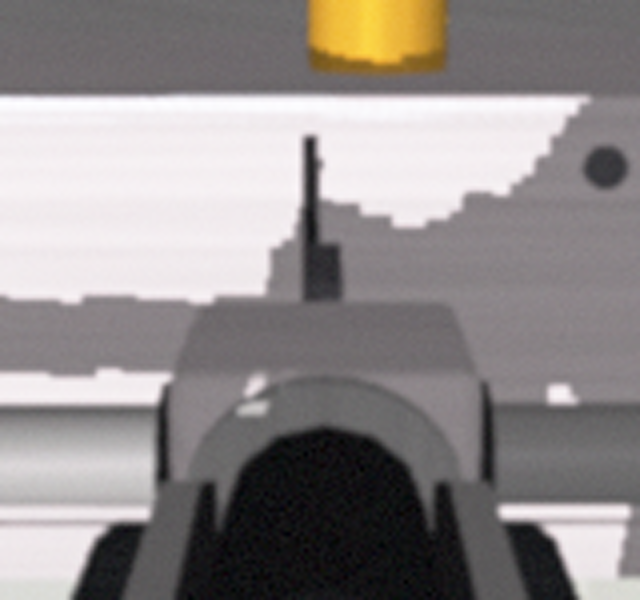

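The crop shows the right index line at about column 309, with the pointer just in front of it (about columns 316–340). The collar therefore looks a few mm right of the line. I'll turn that into mm.

Run:
```python
from h import *
np.set_printoptions(precision=4,suppress=True)
c=imaging.get_calibration('wrist')
yc=lambda P:P@np.array([-.1177,.993,0])
for n,x,y,z in(('line far',310,140,.212),('line mid',310,200,.212),('line near',309,235,.212),('ptr L',305,290,.215),('ptr c',322,280,.215),('ptr R',340,280,.215),('ptr top R',340,245,.22),('blk L bottom',178,370,.282),('blk R',472,370,.282),('blk L far',205,303,.282),('blk R far',450,303,.282)):
    P=onz(c,227+x/4,118+y/4,z);print(n,P,yc(P))
p=telemetry.read_state()['tcp_pos'];print(yc(p), onz(c,315.6,200,.212))
```

```text
line far [0.7148 0.0119 0.212 ] -0.07227287808847237
line mid [0.7036 0.0107 0.212 ] -0.07222965802240291
line near [0.6969 0.0101 0.212 ] -0.07201413490446575
ptr L [0.6869 0.0097 0.215 ] -0.07124287485384044
ptr c [0.6892 0.0067 0.215 ] -0.07447004282395993
ptr R [0.6896 0.0033 0.215 ] -0.0778768777823656
ptr top R [0.6975 0.0043 0.22  ] -0.07777775207964047
blk L bottom [0.6917 0.0267 0.282 ] -0.05488882860739941
blk R [ 0.6964 -0.0129  0.282 ] -0.09477914071437049
blk L far [0.7016 0.0239 0.282 ] -0.05881623568604079
blk R far [ 0.7054 -0.0086  0.282 ] -0.09152299903158995
-0.07471260591642154 [ 0.6796 -0.0008  0.212 ]
```

{"api": "jog_arm", "payload": {
  "increments": [
    [0,-0.0025,0,0,0,0,0.02],
    [0,-0.0025,0,0,0,0,0.02],
    [0,-0.0025,0,0,0,0,0.02]
  ]
}}

```text
t: 5.32
tcp_pos: [0.6744, 0.0077, 0.3219]
eef_rot: [3.136, 0.185, 0.004]
contact_force: [-0.2, -0.9, 5.2]
gripper_width: 0.0273
grip_force: 29.3
```

Run:
```python
from h import *
p=telemetry.read_state()['tcp_pos'];print(p@np.array([-.1177,.993,0]))
im,c=grab('wrist')
cv2.imwrite('pics/w3.png',cv2.resize(im[140:200,270:350,::-1],None,fx=8,fy=8,interpolation=cv2.INTER_CUBIC))
```

```text
-0.07175392990313674
```

View pics/w3.png

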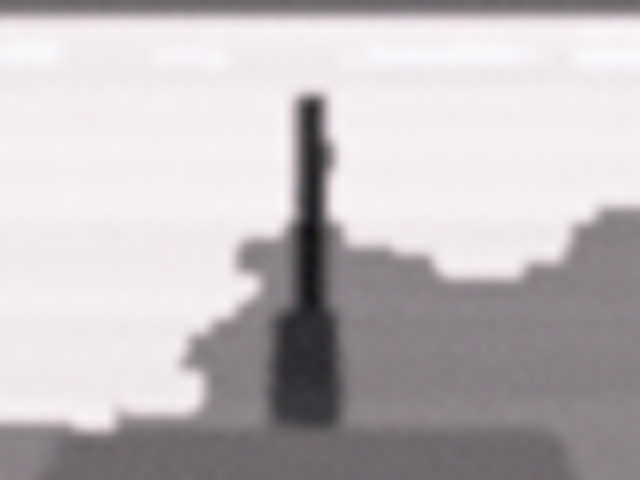

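The pointer (centre about column 305) now sits on the line (about 309), within 0.5 mm. Releasing and rising.

{"api": "jog_arm", "payload": {
  "increments": [
    [0,0,0,0,0,0,0.04],
    [0,0,0,0,0,0,0.05],
    [0,0,0,0,0,0,0.06],
    [0,0,-0.03,0,0,0,0.06],
    [0,0,-0.06,0,0,0,0.06],
    [0,0,-0.09,0,0,0,0.06],
    [0,0,-0.12,0,0,0,0.06],
    [0,0,-0.12,0,0,0,0.06]
  ]
}}

```text
t: 6.38
tcp_pos: [0.6747, 0.0079, 0.4429]
eef_rot: [3.136, 0.185, 0.006]
contact_force: [-1.6, 0.2, -0.3]
gripper_width: 0.0601
grip_force: 0.0
```

Run:
```python
from h import *
np.set_printoptions(precision=4,suppress=True)
im,c=grab('wrist','w4.png')
goto([.473,.192,.42],down(.118)); print(proj(c,[.473,.192,.168]),telemetry.read_state()['joints'])
```

```text
[-0.1781 -0.2064  0.0207] [ 0.0002 -0.0016 -0.0002]
[166.287  287.4767] [-0.0332  0.4023  1.2737  0.      1.464   1.4197]
```

{"api": "jog_arm", "payload": {
  "increments": [
    [-0.178,-0.206,0.02,0,0,0,0.075],
    [-0.178,-0.206,0.02,0,0,0,0.075],
    [-0.178,-0.206,0.02,0,0,0,0.075],
    [-0.178,-0.206,0.02,0,0,0,0.075],
    [-0.178,-0.206,0.02,0,0,0,0.075],
    [-0.178,-0.206,0.02,0,0,0,0.075],
    [-0.178,-0.206,0.02,0,0,0,0.075]
  ]
}}

```text
t: 7.3
tcp_pos: [0.4732, 0.1912, 0.4198]
eef_rot: [3.136, 0.185, -0.001]
contact_force: [0.6, -0.1, -0.1]
gripper_width: 0.0755
grip_force: 0.0
```

Run:
```python
from h import *
np.set_printoptions(precision=4,suppress=True)
im,c=grab('wrist','w5.png'); im,c2=grab('top','t5.png')
goto([.473,.192,.42],down(.118)); print(proj(c,[.473,.192,.168]))
for a in(0,90,180,270):
    P=[.473+.021*np.cos(np.radians(a)),.192+.021*np.sin(np.radians(a)),.160]; print(proj(c,P))
```

```text
[-0.0004 -0.0012 -0.0001] [ 0.0003  0.0005 -0.0012]
[307.0092 169.2047]
[309.0094 151.2201]
[290.2867 166.0029]
[305.0857 184.1642]
[323.6831 169.888 ]
```

View pics/w5.png

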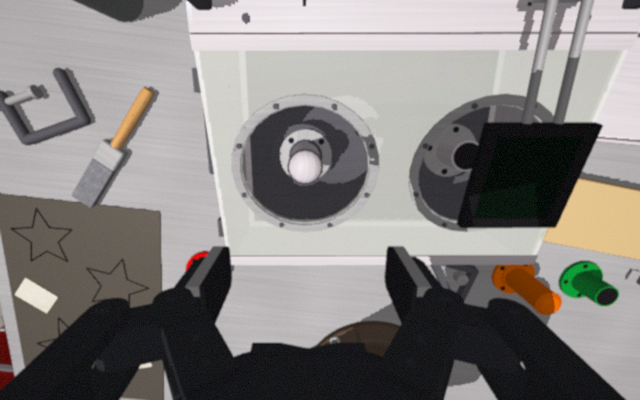

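The wrist view shows the left port free (ellipse centre about (305,160)) with the cap at about (305,166). The screen is over the right station.

Run:
```python
from h import *
np.set_printoptions(precision=4,suppress=True)
c=imaging.get_calibration('wrist');c2=imaging.get_calibration('top')
def blob(f,x0,x1,y0,y1,th):
    g=cv2.imread(f,0)[y0:y1,x0:x1]; n,l,s,ce=cv2.connectedComponentsWithStats((g>th).astype('uint8'))
    for i in range(1,n):
        if s[i,4]>25: print(f,s[i][:]+np.array([x0,y0,0,0,0]),ce[i]+[x0,y0])
blob('pics/w5.png',278,335,130,195,175)
blob('pics/t5.png',225,265,180,220,175)
g=cv2.imread('pics/w5.png',0); cs,_=cv2.findContours((g[85:240,225:390]<130).astype('uint8'),0,1)
k=max(cs,key=cv2.contourArea); e=cv2.fitEllipse(cv2.convexHull(k)); print(e); q=np.array(e[0])+[225,85]; print('port',onz(c,*q,.18))
# yaw of box front edge etc.
print(proj(c,[.473,.192,.18]))
```

```text
pics/w5.png [281 130  41  43 442] [295.1357 143.5588]
pics/w5.png [289 152  30  30 686] [303.5948 166.6268]
((82.83625793457031, 77.82533264160156), (114.92776489257812, 138.094970703125), 83.16770935058594)
port [0.4834 0.1919 0.18  ]
[306.7557 171.4111]
```

Run:
```python
from h import *
c=imaging.get_calibration('wrist');c2=imaging.get_calibration('top')
y=.118; R=Ro.from_euler('zy',[y,-12*np.pi/180]).as_matrix(); a=np.linspace(0,6.28,100)
for r in(.075,.086):
    P=np.array([.473,.192,.18])+(R@np.array([r*np.cos(a),r*np.sin(a),0*a])).T
    for k in(c,c2):
        q=np.array([proj(k,p) for p in P]); print(r,q.min(0),q.max(0))
g=cv2.imread('pics/w5.png',0); print(g[162,228:255],g[162,360:385]);print(g[88:112,305],g[212:236,305])
im=cv2.imread('pics/t5.png'); q=proj(c2,[.473,.192,.16]); print(q, onz(c2,244,196.5,.165))
print(im[180:215,244,1]); print(im[196,225:265,1])
```

```text
0.075 [243.53747841 106.92203388] [370.47897789 224.31646645]
0.075 [219.15846401 170.08315272] [268.33570798 219.35884393]
0.086 [234.19577028  96.25758282] [379.99073741 231.28885229]
0.086 [215.5556449  166.44802355] [271.94517068 222.95102752]
[207 207 205 197 189 186 184 184 184 182 180 172 144 141 132 101  94 102
 117 121 121 123 117  89  56  50  51] [ 96  99  96  99  98  95 104 131 163 137 101  94  93  96  99  96  97  98
 125 170 190 193 192 191 191]
[198 196 196 196 191 176 168 178 185 187 188 189 189 188 186 179 159 113
  69  50  54  53  54  54] [ 52  52  50  53  51  51  60  80 102 128 157 159 148 165 191 190 187 183
 186 192 198 209 207 208]
[244.94764868 196.03571315] [0.47056432 0.19391123 0.165     ]
[42 41 43 39 37 40 36 34 34 41 52 36 40 25 28 20 32 30 30 20 22 29 24 28
 26 26 25 28 25 30 30 27 29 29 25]
[ 68  65  69  70  70  70  70  68  67  66  53  33  25  30  27  31  24  29
  26  32  35  94 157 159 143 117  70  66  63  54  59  78  80  82  79  70
  51  42  41  47]
```

{"api": "jog_arm", "payload": {
  "increments": [
    [0.001,-0.0025,0.04,0,0,0,0.075],
    [0.001,-0.0025,0.08,0,0,0,0.075],
    [0.001,-0.0025,0.12,0,0,0,0.075],
    [0.001,-0.0025,0.16,0,0,0,0.075],
    [0.001,-0.0025,0.2,0,0,0,0.075],
    [0.001,-0.0025,0.225,0,0,0,0.075],
    [0.001,-0.0025,0.25,0,0,0,0.075],
    [0.001,-0.0025,0.27,0,0,0,0.075],
    [0.001,-0.0025,0.279,0,0,0,0.075],
    [0.001,-0.0025,0.279,0,0,0,0.075]
  ]
}}

```text
t: 8.65
tcp_pos: [0.4737, 0.1937, 0.1409]
eef_rot: [3.136, 0.184, -0.002]
contact_force: [-0.1, 0.4, 0.7]
gripper_width: 0.0746
grip_force: 0.0
```

Run:
```python
from h import *
im,c=grab('wrist','w6.png'); s=telemetry.read_state(); print(s['tcp_pos'],s['contact_force'])
```

```text
[0.47401584 0.19394572 0.14148558] [-0.29580997  0.29029885 -0.10550206]
```

View pics/w6.png

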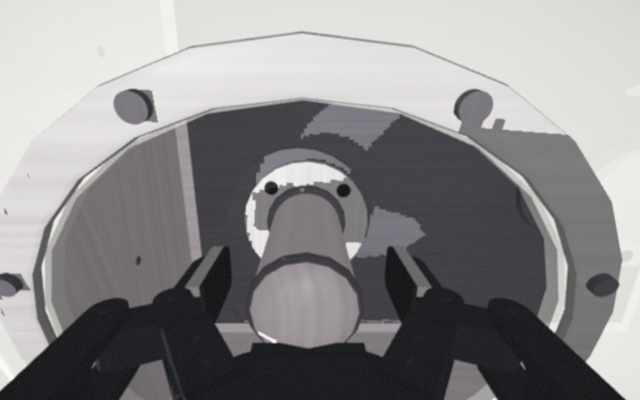

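The stub (cap centre about (305,300)) stands centred between the pads (inner edges about columns 231 and 387), and the hand is inside the port with room all round. Gripping.

{"api": "jog_arm", "payload": {
  "increments": [
    [0,0,0,0,0,0,0.055],
    [0,0,0,0,0,0,0.046],
    [0,0,0,0,0,0,0.03],
    [0,0,0,0,0,0,0.03],
    [0,0,0,0,0,0,0.03],
    [0,0,0,0,0,0,0.03]
  ],
  "newtons": 50
}}

```text
t: 9.45
tcp_pos: [0.4739, 0.1943, 0.1419]
eef_rot: [-3.136, -0.185, -0.002]
contact_force: [-2.0, -0.3, 7.6]
gripper_width: 0.0412
grip_force: 49.4
```

Run:
```python
from h import *
im,c=grab('wrist','w7.png'); s=telemetry.read_state(); print(s['tcp_pos'],s['contact_force'],s['ft_torque'],s['gripper_width'],s['grip_force'],s['joints'])
```

```text
[0.47392062 0.19434713 0.14194078] [-0.31791705  0.614473    7.12594718] [-0.30074554  0.04849102 -0.01514333] 0.04110402845034393 49.413490891456604 [ 3.30013304e-01  4.46764120e-01  2.01848531e+00 -7.78025351e-05
  6.75261772e-01  1.78283409e+00]
```

{"api": "jog_arm", "payload": {
  "increments": [
    [0,0,-0.004,0,0,0,0.03],
    [0,0,-0.015,0,0,0,0.03],
    [0,0,-0.035,0,0,0,0.03],
    [0,0,-0.06,0,0,0,0.03],
    [0,0,-0.09,0,0,0,0.03],
    [0,0,-0.12,0,0,0,0.03],
    [0,0,-0.15,0,0,0,0.03],
    [0,0,-0.18,0,0,0,0.03],
    [0,0,-0.21,0,0,0,0.03],
    [0,0,-0.24,0,0,0,0.03]
  ]
}}

```text
t: 10.75
tcp_pos: [0.4731, 0.194, 0.383]
eef_rot: [-3.136, -0.185, -0.0]
contact_force: [-0.2, -0.3, -3.8]
gripper_width: 0.041
grip_force: 51.1
```

Run:
```python
from h import *
s=telemetry.read_state(); print(s['tcp_pos'],s['contact_force'],s['ft_torque'],s['gripper_width'],s['grip_force'])
im,c=grab('wrist','w8.png')
goto([.627,-.28,.43],down(.118)); goto([.474,.194,.44],down(.118))
```

```text
[0.47312007 0.19400039 0.38296165] [-0.19432684 -0.34412982 -3.75247871] [ 0.0775821  -0.00409102 -0.02374362] 0.04102343296298843 51.095513105392456
[ 0.096   0.4891 -0.0433] [-0.0011 -0.005  -0.0002]
[-0.0002  0.0003 -0.0532] [-0.0011 -0.005  -0.0002]
```

View pics/w8.png

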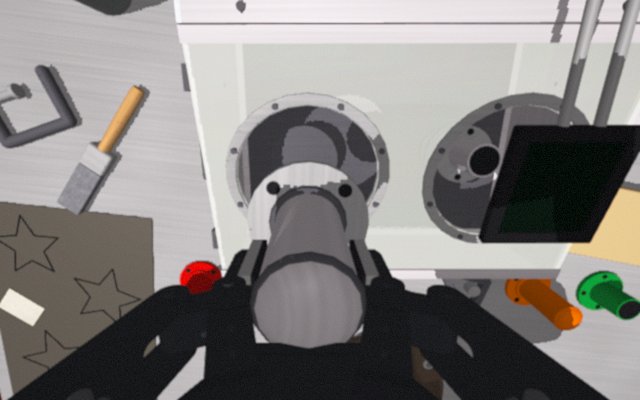

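The stub hangs upright between the pads, clear of the port. Going on up and across.

{"api": "jog_arm", "payload": {
  "increments": [
    [0,0,-0.03,0,0,0,0.03],
    [0.002,0.012,-0.055,0,0,0,0.03],
    [0.008,0.04,-0.06,0,0,0,0.03],
    [0.016,0.08,-0.06,0,0,0,0.03],
    [0.024,0.12,-0.06,0,0,0,0.03],
    [0.032,0.16,-0.06,0,0,0,0.03],
    [0.04,0.2,-0.06,0,0,0,0.03],
    [0.048,0.24,-0.06,0,0,0,0.03],
    [0.056,0.28,-0.06,0,0,0,0.03],
    [0.064,0.32,-0.06,0,0,0,0.03]
  ]
}}

```text
t: 12.05
tcp_pos: [0.5746, -0.1173, 0.4414]
eef_rot: [-3.136, -0.185, 0.0]
contact_force: [1.6, -0.7, -3.3]
gripper_width: 0.041
grip_force: 51.8
```

Run:
```python
from h import *
goto([.627,-.28,.43],down(.118))
```

```text
[0.0329 0.1677 0.0113] [-0.0002  0.0002 -0.0003]
```

{"api": "jog_arm", "payload": {
  "increments": [
    [0.008,0.035,0,0,0,0,0.03],
    [0.016,0.07,0,0,0,0,0.03],
    [0.024,0.11,0,0,0,0,0.03],
    [0.03,0.145,0.01,0,0,0,0.03],
    [0.033,0.165,0.03,0,0,0,0.03],
    [0.033,0.168,0.06,0,0,0,0.03],
    [0.033,0.168,0.09,0,0,0,0.03],
    [0.033,0.168,0.12,0,0,0,0.03],
    [0.033,0.168,0.14,0,0,0,0.03],
    [0.033,0.168,0.14,0,0,0,0.03]
  ]
}}

```text
t: 13.3
tcp_pos: [0.6261, -0.2781, 0.2991]
eef_rot: [-3.134, -0.185, 0.005]
contact_force: [-0.5, -1.0, -4.0]
gripper_width: 0.0405
grip_force: 51.8
```

Run:
```python
from h import *
s=telemetry.read_state(); print(s['tcp_pos'],s['contact_force'],s['gripper_width'],s['grip_force'])
im,c=grab('wrist','w9.png'); 
for P in([.7077,-.2208,.028],[.7114,-.4511,.028],[.5497,-.4626,.028],[.5435,-.2252,.028],[.644,-.408,.108]): print(proj(c,P))
```

```text
[ 0.6260735  -0.27807703  0.29906115] [-0.48618142 -1.04279189 -3.99934079] 0.040545164954212926 51.755207777023315
[268.93909016  93.2948729 ]
[457.14993463 113.52293356]
[435.01582437 235.6873796 ]
[262.34515835 220.78142859]
[435.56212828 177.71621462]
```

View pics/w9.png

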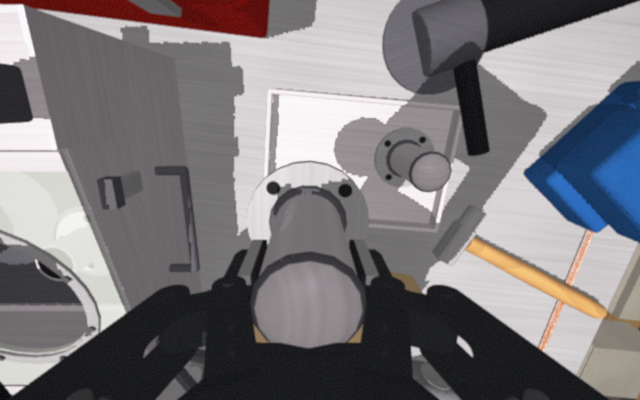

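The stub hangs over the free half of the pan. The rim corners at (268,91), (460,108) and (437,230) agree with the top-view estimate to within 5 mm. The old stub's cap is at (431,172). Descending.

{"api": "jog_arm", "payload": {
  "increments": [
    [0.003,0.001,0.025,0,0,0,0.03],
    [0.003,0.001,0.055,0,0,0,0.03],
    [0.003,0.001,0.085,0,0,0,0.03],
    [0.003,0.001,0.115,0,0,0,0.03],
    [0.003,0.001,0.145,0,0,0,0.03],
    [0.003,0.001,0.17,0,0,0,0.03],
    [0.003,0.001,0.19,0,0,0,0.03],
    [0.003,0.001,0.203,0,0,0,0.03],
    [0.003,0.001,0.21,0,0,0,0.03],
    [0.003,0.001,0.212,0,0,0,0.03]
  ]
}}

```text
t: 14.6
tcp_pos: [0.6306, -0.2798, 0.0894]
eef_rot: [3.136, 0.185, 0.0]
contact_force: [0.1, 0.2, -3.4]
gripper_width: 0.0409
grip_force: 51.8
```

Run:
```python
from h import *
s=telemetry.read_state(); print(s['tcp_pos'],s['contact_force'],s['gripper_width'],s['grip_force'])
goto([.629,-.279,.08],down(.118))
```

```text
[ 0.63055219 -0.27976348  0.08940632] [ 0.13047102  0.24740437 -3.38457762] 0.040918807905887034 51.756271719932556
[-0.0015 -0.0009  0.0094] [ 0.0001 -0.0002 -0.0002]
```

{"api": "jog_arm", "payload": {
  "increments": [
    [0,0,0.002,0,0,0,0.03],
    [0,0,0.004,0,0,0,0.03],
    [0,0,0.005,0,0,0,0.03],
    [0,0,0.006,0,0,0,0.03],
    [0,0,0.007,0,0,0,0.03],
    [0,0,0.0075,0,0,0,0.03],
    [0,0,0.0075,0,0,0,0.03]
  ]
}}

```text
t: 15.48
tcp_pos: [0.6304, -0.2797, 0.0818]
eef_rot: [-3.136, -0.185, 0.0]
contact_force: [0.2, -0.0, -4.6]
gripper_width: 0.0409
grip_force: 51.8
```

{"api": "jog_arm", "payload": {
  "increments": [
    [0,0,0.0005,0,0,0,0.03],
    [0,0,0.001,0,0,0,0.03],
    [0,0,0.001,0,0,0,0.03]
  ]
}}

```text
t: 15.85
tcp_pos: [0.6303, -0.2797, 0.0808]
eef_rot: [-3.136, -0.185, 0.0]
contact_force: [-0.1, 0.3, -3.5]
gripper_width: 0.0415
grip_force: 51.8
```

{"api": "jog_arm", "payload": {
  "increments": [
    [0,0,0.0005,0,0,0,0.03],
    [0,0,0.001,0,0,0,0.03],
    [0,0,0.001,0,0,0,0.03]
  ]
}}

```text
t: 16.23
tcp_pos: [0.6304, -0.2797, 0.0801]
eef_rot: [3.136, 0.185, 0.0]
contact_force: [-2.1, 0.6, 2.4]
gripper_width: 0.0409
grip_force: 52.5
```

The force changed from -3.7 to +2.4 N, so the stub is standing on the pan floor. Releasing.

{"api": "jog_arm", "payload": {
  "increments": [
    [0,0,0,0,0,0,0.042],
    [0,0,0,0,0,0,0.045],
    [0,0,0,0,0,0,0.055],
    [0,0,0,0,0,0,0.065],
    [0,0,0,0,0,0,0.07],
    [0,0,-0.02,0,0,0,0.07],
    [0,0,-0.05,0,0,0,0.07],
    [0,0,-0.09,0,0,0,0.07],
    [0,0,-0.14,0,0,0,0.07],
    [0,0,-0.19,0,0,0,0.07]
  ],
  "newtons": 20
}}

```text
t: 17.48
tcp_pos: [0.6302, -0.2796, 0.273]
eef_rot: [3.136, 0.185, 0.001]
contact_force: [0.3, -0.5, 0.0]
gripper_width: 0.07
grip_force: 0.0
```

{"api": "jog_arm", "payload": {
  "increments": [
    [0,0,-0.05,0,0,0,0.07],
    [-0.05,0,-0.1,0,0,0,0.07],
    [-0.1,0,-0.12,0,0,0,0.07],
    [-0.15,0,-0.12,0,0,0,0.07],
    [-0.15,0,-0.12,0,0,0,0.07]
  ]
}}

```text
t: 18.1
tcp_pos: [0.4785, -0.2974, 0.3923]
eef_rot: [3.135, 0.182, 0.002]
contact_force: [0.1, 0.9, -0.5]
gripper_width: 0.0702
grip_force: 0.0
```

Run:
```python
from h import *
im,c=grab('wrist'); im2,c2=grab('top')
a=cv2.resize(im,(480,300)); b=cv2.resize(im2[90:270,190:478],(480,300))
cv2.imwrite('pics/end.png',np.vstack([a,b])[:,:,::-1])
print(telemetry.read_state()['t'])
```

```text
18.2
```

View pics/end.png

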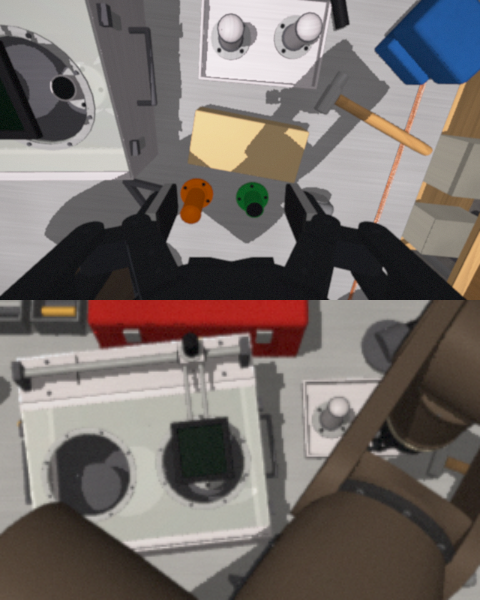

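Both stubs stand upright in the pan (wrist view, about (230,30) and (303,28)). The screen is over the right station, the bare stub is still on its post and the left post is empty.

```bash
python3 -c "
from station import env
print(env.sign_off())"
```

```text
the job is handed in; nothing more can be done
None
```

The job is done and handed in at about 18 s: the screen's pointer is within about 0.5 mm of the right index line, and the capped stub was set down upright in the free half of the pan; the bare stub and the old stub are still in place.

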